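# Release a line amplifier from its left-hand clamp and lay it in the test cradle

### The job

Free the amplifier in the dock: its red clamp knob has a left-hand thread, so turn it clockwise, feeling that it eases and never screwing it down tighter, until the brass shoe stands clear of the amplifier's ridge (a third of a turn or more; it stops at nearly half a turn). Draw the amplifier straight out of the dock and let go of it on the bench, then take it again by its body (not by the white fin), lift it and set it gently down flat between the blue end stops of the test cradle, either way round. Leave the knob undone and let go; leave the mug, the screwdriver and the splitter where they are.

Things in the scene. Friction and masses are not known exactly. Their poses are not given: they have to be found in the camera images.
- dock: grey dock, fixed. Origin on the bench under the docked amplifier's centre; it slides out on the bench (no floor) along the dock's -x. Side walls 30 mm high, 62 mm apart inside, 12 mm thick, x = -30 to +86 mm; rear stop at x = +86. A bridge deck, x = 20 to 70 mm, 90 mm wide, 56 to 64 mm high, bears a round plate (radius 44 mm, top at 68 mm, black clockwise arrow) under the knob
- knob (a joint): turn of the red clamp knob, rad; grows CLOCKWISE seen from above (left-hand thread), which loosens it and lifts the shoe 2.5 mm per rad. Starts at 0 to 0.3 (clamped). Anticlockwise tightens: binds hard at -0.2, tightened below -0.12. Friction 0.15 N m; stays where left. The shoe clears the ridge from 1.8; stop (fully undone) at 3.0. Most wrists need two grasps
- knob_grip (a point): point on the knob's vertical axis at the height to grip (95 mm above the bench; x = +45 mm, y = 0 of the dock); turns with the knob. The grip is an upright red bar 66 mm long along the point's x, 14 mm thick along its y, from 74 to 106 mm above the bench: pinch it across its y from above
- shoe: brass clamp shoe under the bridge, 24 x 36 x 10 mm (x, y, z in the dock's directions); origin at the centre of its underside, 34.5 mm above the bench at knob 0. It stands in front of the amplifier's ridge and holds it in
- amp: loose dark-grey line amplifier, a flat box 160 x 56 x 34 mm (x, y, z), 0.4 to 0.7 kg, balanced near its middle, yellow ports on its long sides. Origin at the centre of its underside; docked, its x is the dock's x. A steel ridge across its top, 5 mm high, at x = +61 to +70 mm; the white fin at the other end, outside the dock
- fin: white pull fin fixed on top of the amplifier, 34 mm long along x, 12 mm thick along y, 24 mm high; origin at the centre of its underside, at x = -55 mm, z = 34 mm of the amplifier. Good for pulling, too far off centre for lifting
- cradle: test cradle fixed to the bench. Origin on the bench under its centre, length along its x. A black rubber plate 48 mm wide, top 8 mm above the bench, between two blue end stops (66 mm wide, 20 mm high) that are 174 mm apart inside, so the amplifier has 7 mm to spare at each end; its sides are open
- mug: white mug, 80 mm across and 90 mm high, bystander; origin at the centre of its underside
- driver: orange screwdriver lying on the bench, 200 mm long along its x, bystander
- splitter: aluminium signal splitter box 70 x 50 x 22 mm with brass sockets, bystander; origin at the centre of its underside

How it is judged:
By the outcome, as a careful person would: the job done as asked, in the order asked, and still so for the second after the job is handed in, with the robot touching nothing.
It also fails if it takes over 72 s, if anything falls off the work surface, if the arm or the gripper's body presses on something with over 40 N, if the wrist force passes 120 N, or if a joint passes its speed limit or range.

### The arm

A 6-joint arm with a two-finger parallel gripper is mounted at the origin on the work surface. World frame = base frame: x ahead of the robot, y to its left, z up, the work surface at z = 0. Lengths are in m, angles in rad, forces in N, time in s.
With the tool pointing down it reaches from about 0.35 to 0.725 m from the base axis. Payload 4.3 kg.
Tool frame: the origin (TCP) lies at the centre of the arm's flange, where the gripper is bolted on; the fingertips stand 173 mm ahead of it and the grasp point (between the pads) lies 155 mm ahead of it; z points along the fingers, y is the line along which they close (so a half turn about z gives the same grasp; the last joint's range is limited). The gripper opens to 85 mm and grips with 20 to 120 N. Pads are 22 mm wide; open, the fingers measure 114 mm over their backs; the gripper's body (76 mm by 85 mm) begins 54 mm behind the grasp point. The pads swing forward as they close: fully open they stand 13 mm farther back than shut.
Start: joints at [-1.362, 0.377, 0.081, 1.274, 0, 1.46], TCP at [0.18, -0.546, 0.405] pointing down, gripper open.
Joint ranges: [-2.72, 2.72], [-0.84, 1.66], [-1.02, 1.22], [-1.77, 2.12], [-1.37, 1.28], [-3.14, 3.14]. Speed limits (rad/s): [2.57, 2.57, 3.14, 3.14, 3.14, 3.14].

### API

Orientations are given as a unit quaternion [x, y, z, w].
In Python, from workcell import bot gives the robot as it stands.
- The arm moves only by the tool play_rows, never from a script. Its argument "commands" is text: rows parted by semicolons, each of 5 numbers parted by spaces: the closure, from -1 (fully open) to 1 (shut), then the shift along the tool's x, y, z in m, then the turn about the tool's z in degrees. In form: hand dx dy dz spin; .... A call has exactly 5 rows; each row shifts and turns the commanded pose from where the row before left it, along the tool's axes as they then stand; what a row does not reach is not made up. A row lasts 1/8 s, in which the tool goes at most 62.5 mm and 10.7 degrees, less where a joint would pass 70% of its speed; a pose out of reach is approached as far as the arm can. A call is refused whole if a number of a shift passes 0.0625 or a number of a turn 10.7, either way. A call with a gripper value outside its range is refused whole. The fingers move at their own pace and stop on an object; "squeeze" is the grip in N (left out, the last holds). Time passes only in rows, so rows that do not move let the fingers close, or fill a call up. It gives the time, the measured TCP pose, the force, the opening and the grip force at its end, in the units of the state.
- bot.get_state(): the state, without advancing time (a new reading comes with each control period).
- bot.grab_frame(name): name is "side" or "top" or "wrist"; returns (picture, depth): 420x560x3 uint8, red, green, blue; 420x560 float32, m along the optical axis (not along the pixel's ray), 0 where there is no reading.
- bot.get_calibration(name): a dict with "camera_matrix" (3x3 intrinsics, pixels), "R" (3x3) and "t" (3): a world point X has camera coordinates R X + t; the wrist camera has in their place "mount" (4x4, takes a point from camera to tool coordinates, whose origin is the TCP and whose axes are the flange's). Camera axes: x right, y down, z forward; pixel columns grow to the right and rows downward; lengths in m; the calibration is good to about 2 mm. A picture is of the moment at which its call begins: read the wrist's pose just before it. get_calibration takes no time and is no camera call.
- bot.job_done(): hands the job in; it is judged then, once.
The state is a dict: "time": time; "joints": joint angles; "joint_vel": joint speeds; "joint_torque": joint torques, N m; "tool_pos": TCP position; "tool_rot": TCP orientation; "wrist_force": force on the tool from outside, world axes, zero at the start; "torque": the same for the moment, N m; "opening": opening from 0.0 (shut) to 1.0 (fully open); "gripper_force": force on a finger pad.
Only numpy, scipy, OpenCV 4.12 (cv2) and the standard library are available. Lean on these libraries where they do the work, as an engineer would, in place of code of your own. Each camera call takes 0.05 s, during which the arm holds its last target. There are 200 camera calls.

## Working session

There is one attempt and no reset: what is moved stays moved. The work goes in short steps, Python scripts to look and compute and a tool call to move; the robot and the scene stay as the last step left them, time stands still between calls to the robot, and variables do not carry over. Pictures are saved under pics/ and viewed, at most 10 in all, crops included, and the job is handed in when it is done.

Besides the shell and the picture viewer there is one more tool, called after ">>>" as name(argument=value, ...), one argument or row to a line, values as JSON. play_rows: Moves the arm, as the interface text tells. Its arguments: {"type":"object","properties":{"commands":{"type":"string"},"squeeze":{"type":"number"}},"required":["commands"]}

```bash
mkdir -p pics; ls; python3 - <<'E'
from workcell import bot
import cv2,numpy as np
print(bot.get_state())
for n in("top","side"):
    im,d=bot.grab_frame(n); cv2.imwrite(f"pics/{n}0.png",im[:,:,::-1]); np.savez(f"{n}0.npz",im=im,d=d)
    print(bot.get_calibration(n))
print(bot.get_calibration("wrist"))
E
```

```text
pics
{'time': 0.0, 'joints': array([-1.36228874e+00,  3.78045488e-01,  7.96143575e-02,  1.27442018e+00,
       -3.18245564e-05,  1.46049603e+00]), 'joint_vel': array([ 0.00042728, -0.00137275,  0.00243159, -0.00015151, -0.00066697,
       -0.00025393]), 'joint_torque': array([-8.41342426e-04, -4.63607347e+01,  2.69873893e+01,  2.08638038e-02,
       -1.39248568e-04,  1.30968115e-05]), 'tool_pos': array([ 0.18016036, -0.54571302,  0.4037661 ]), 'tool_rot': array([ 9.87321547e-01,  1.58729668e-01, -6.63264484e-05, -1.02547305e-03]), 'wrist_force': array([ 0.04695121,  0.19212658, -0.05282006]), 'torque': array([-9.36116894e-05, -4.47946166e-02, -2.48146207e-02]), 'gripper_force': 0.0, 'opening': 1.0002710454609751}
{'camera_matrix': array([[388.48267126,   0.        , 279.51343484],
       [  0.        , 388.48267126, 215.00104582],
       [  0.        ,   0.        ,   1.        ]]), 'R': array([[-1.11171265e-01, -9.93801212e-01,  3.18407766e-04],
       [-9.73154070e-01,  1.08796598e-01, -2.02816312e-01],
       [ 2.01524454e-01, -2.28572058e-02, -9.79216749e-01]]), 't': array([0.044
[... 269 characters left out ...]
,
       [-1.14361460e-01, -6.50827986e-01, -7.50562715e-01],
       [ 1.28652136e-01,  7.39455011e-01, -6.60798694e-01]]), 't': array([-0.5440788 ,  0.11943582,  0.88403828])}
{'camera_matrix': array([[326.19807715,   0.        , 279.11274241],
       [  0.        , 326.19807715, 208.03831714],
       [  0.        ,   0.        ,   1.        ]]), 'mount': array([[-1.73720680e-03, -9.64088404e-01, -2.65575847e-01,
         6.76686256e-02],
       [ 9.99998491e-01, -1.68190822e-03, -4.35641896e-04,
         3.08848505e-04],
       [-2.66768995e-05, -2.65576203e-01,  9.64089871e-01,
         3.01251585e-02],
       [ 0.00000000e+00,  0.00000000e+00,  0.00000000e+00,
         1.00000000e+00]])}
```

View pics/top0.png

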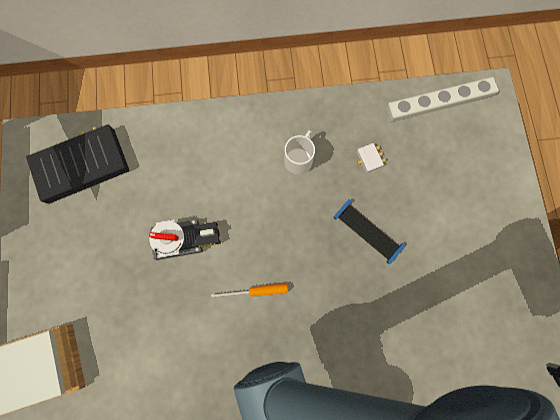

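View pics/side0.png

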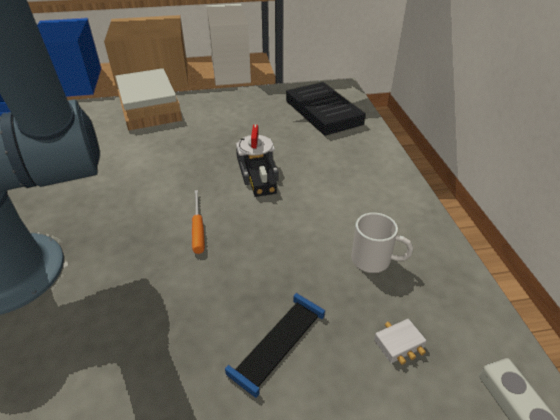

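The top picture shows the dock with the red knob at (163,237), the fin at (208,233), and the cradle's blue stops at (343,210) and (397,253). The mug is at (299,153), the splitter at (371,157) and the driver at (250,291). The side view agrees. Next I measure them.

```bash
cat > h.py <<'E'
import numpy as np,cv2
from scipy.spatial.transform import Rotation as Ro
from workcell import bot
def cloud(n,d,pose=None):
    c=bot.get_calibration(n);K=c["camera_matrix"]
    v,u=np.indices(d.shape)
    P=np.stack([(u-K[0,2])/K[0,0]*d,(v-K[1,2])/K[1,1]*d,d],-1)
    if n=="wrist":
        M=c["mount"];P=P@M[:3,:3].T+M[:3,3]
        return P@Ro.from_quat(pose[1]).as_matrix().T+pose[0]
    return (P-c["t"])@c["R"]
def hsv(im): return cv2.cvtColor(im,cv2.COLOR_RGB2HSV).astype(int)
def red(im): h=hsv(im); return ((h[...,0]<6)|(h[...,0]>174))&(h[...,1]>170)&(h[...,2]>70)
def blue(im): h=hsv(im); return (h[...,0]>100)&(h[...,0]<125)&(h[...,1]>130)&(h[...,2]>50)
def orange(im): h=hsv(im); return (h[...,0]>8)&(h[...,0]<20)&(h[...,1]>190)
def white(im): h=hsv(im); return (h[...,1]<50)&(h[...,2]>170)
def rect(p):
    r=cv2.minAreaRect((p[:,:2]*1000).astype(np.float32)); b=cv2.boxPoints(r)
    e=[b[1]-b[0],b[2]-b[1]]; L=sorted(e,key=np.linalg.norm)[1]
    return np.round(r[0],1),np.round(r[1],1),round(float(np.degrees(np.arctan2(L[1],L[0]))),1)
E
python3 - <<'E'
from h import *
def rep(t,p):
    print(t,len(p),rect(p),"med",np.round(np.median(p,0),4),"zmax",p[:,2].max().round(4))
def box(m,a):o=np.zeros_like(m);o[a[1]:a[3],a[0]:a[2]]=True;return m&o
z=np.load("top0.npz");im,d=z["im"],z["d"];P=cloud("top",d);ok=d>0
m=red(im)&ok&box(np.ones_like(ok),(130,210,240,270));rep("red",P[m&(P[...,2]>.095)])
m=ok&box(white(im),(190,220,230,250));rep("fin",P[m&(P[...,2]>.048)])
m=ok&box(blue(im),(325,190,362,228));rep("b1",P[m&(P[...,2]>.014)])
m=ok&box(blue(im),(375,230,415,270));rep("b2",P[m&(P[...,2]>.014)])
m=ok&box(orange(im),(200,270,300,310));rep("drv",P[m])
m=ok&box(ok,(270,120,325,185));rep("mug",P[m&(P[...,2]>.08)])
m=ok&box(ok,(345,135,395,180));rep("spl",P[m&(P[...,2]>.015)])
m=ok&box(ok,(130,205,240,270));q=P[m];rep("plate",q[(q[:,2]>.062)&(q[:,2]<.072)]);rep("amptop",q[(q[:,2]>.030)&(q[:,2]<.038)]);rep("dockall",q[q[:,2]>.02])
z=np.load("side0.npz");im,d=z["im"],z["d"];P=cloud("side",d);ok=d>0
m=red(im)&ok&box(ok,(235,110,280,160));rep("s red",P[m&(P[...,2]>.095)])
m=ok&box(white(im),(245,160,280,195));rep("s fin",P[m&(P[...,2]>.05)])
m=ok&box(blue(im),(285,290,330,325));rep("s b1",P[m&(P[...,2]>.014)])
m=ok&box(blue(im),(220,360,265,395));rep("s b2",P[m&(P[...,2]>.014)])
m=ok&box(ok,(235,125,290,200));q=P[m];rep("plate",q[(q[:,2]>.062)&(q[:,2]<.072)]);rep("amptop",q[(q[:,2]>.030)&(q[:,2]<.037)])
E
```

```text
red 140 (array([535.8, 273.9]), array([66. , 14.2]), 78.0) med [0.5348 0.27   0.1041] zmax 0.1083
fin 56 (array([542.4, 174.1]), array([12.3, 32.8]), -84.8) med [0.5418 0.1739 0.0564] zmax 0.0612
b1 82 (array([ 571.3, -190.8]), array([ 9. , 64.2]), -47.4) med [ 0.5709 -0.1899  0.0188] zmax 0.0228
b2 83 (array([ 435.7, -313.6]), array([ 9.1, 64.5]), -48.0) med [ 0.4372 -0.315   0.019 ] zmax 0.0245
drv 323 (array([380.5,  31.5]), array([98.6, 24.1]), 89.2) med [0.3807 0.0311 0.0219] zmax 0.028
mug 195 (array([724.7, -88.1]), array([78.9, 79.1]), -78.7) med [ 0.7249 -0.0909  0.0879] zmax 0.0942
spl 464 (array([ 707.3, -287.2]), array([72.1, 70.6]), 10.9) med [ 0.707  -0.2883  0.0208] zmax 0.027
plate 701 (array([536.8, 273.9]), array([89. , 86.9]), 6.0) med [0.5295 0.2709 0.0666] zmax 0.072
amptop 670 (array([538. , 236.2]), array([ 84.5, 175.3]), -85.8) med [0.5357 0.2037 0.0324] zmax 0.0379
dockall 2059 (array([538.9, 236.6]), array([ 89.6, 177.8]), -85.8) med [0.5329 0.2423 0.055 ] zmax 0.109
s red 79 (array([537.9, 268.8]), array([56.5, 12.2]), 81.7) med [0.5365 0.2597 0.1052] zmax 0.1078
s fin 29 (array([542.7, 173.7]), array([ 8.7, 32.1]), -82.4) med [0.5425 0.172  0.058 ] zmax 0.0601
s b1 165 (array([ 572.8, -193.2]), array([ 9.2, 64.8]), -47.7) med [ 0.5726 -0.1958  0.0193] zmax 0.0223
s b2 274 (array([ 437.6, -316. ]), array([10.6, 64.1]), -48.5) med [ 0.4386 -0.3182  0.0199] zmax 0.0232
plate 454 (array([538.4, 272.6]), array([89.7, 87.8]), 3.1) med [0.5349 0.2617 0.0677] zmax 0.0717
amptop 709 (array([539.7, 234. ]), array([ 85.1, 177.1]), -85.5) med [0.537  0.2155 0.0339] zmax 0.037
```

>>> play_rows(
  commands="-1 0.0397 -0.0443 0 0;-1 0.0397 -0.0443 0 0;-1 0.0397 -0.0443 0 0;-1 0.0397 -0.0443 0 0;-1 0.0397 -0.0443 0 0",
)

```text
time: 0.72
tool_pos: [0.2996, -0.2716, 0.4044]
tool_rot: [0.987, 0.158, 0.0, -0.0]
wrist_force: [1.5, -0.7, -0.3]
opening: 1.001
gripper_force: 0.0
```

>>> play_rows(
  commands="-1 0.0397 -0.0443 0 0;-1 0.0397 -0.0443 0 0;-1 0.0397 -0.0443 0 0;-1 0.0397 -0.0443 0 0;-1 0.0397 -0.0443 0 0",
)

```text
time: 1.35
tool_pos: [0.4186, 0.001, 0.4046]
tool_rot: [0.987, 0.159, 0.0, 0.0]
wrist_force: [0.3, -0.3, 0.8]
opening: 1.0
gripper_force: 0.0
```

>>> play_rows(
  commands="-1 0.0397 -0.0443 0 0;-1 0.0397 -0.0443 0 0;-1 0.0397 -0.0443 0 0;-1 0.0397 -0.0443 0 0;-1 0.0397 -0.0443 0 0",
)

```text
time: 1.98
tool_pos: [0.542, 0.2613, 0.4042]
tool_rot: [0.985, 0.17, -0.001, -0.005]
wrist_force: [1.5, -0.5, 0.0]
opening: 0.999
gripper_force: 0.0
```

>>> play_rows(
  commands="-1 0 0 0 -10.7;-1 0 0 0 -10.7;-1 0 0 0 -10.7;-1 0 0 0 -10.7;-1 0 0 0 -10.7",
)

```text
time: 2.6
tool_pos: [0.5418, 0.2588, 0.404]
tool_rot: [0.802, 0.597, 0.001, -0.005]
wrist_force: [0.2, 0.6, 0.2]
opening: 0.998
gripper_force: 0.0
```

>>> play_rows(
  commands="-1 0 0 0 -10.7;-1 0 0 0 -10.7;-1 0 0 0 -10.7;-1 0 0 0 -10.7;-1 0 0 0 -10.7",
)

```text
time: 3.22
tool_pos: [0.5418, 0.2588, 0.404]
tool_rot: [0.448, 0.894, 0.003, -0.004]
wrist_force: [-0.5, -0.4, -0.3]
opening: 1.002
gripper_force: 0.0
```

>>> play_rows(
  commands="-1 0 0 0 -10.7;-1 0 0 0 -10.7;-1 0 0 0 -10.7;-1 0 0 0 -10.7;-1 0 0 0 -10.7",
)

```text
time: 3.85
tool_pos: [0.5418, 0.2588, 0.404]
tool_rot: [-0.002, 1.0, 0.004, -0.002]
wrist_force: [-0.9, 0.1, 0.6]
opening: 1.001
gripper_force: 0.0
```

>>> play_rows(
  commands="-1 0 0 0 -10.7;-1 0 0 0 -10.7;-1 0 0 0 -10.7;-1 0 0 0 -10.7;-1 0 0 0 -10.7",
)

```text
time: 4.47
tool_pos: [0.5418, 0.2588, 0.404]
tool_rot: [-0.452, 0.892, 0.005, -0.0]
wrist_force: [-0.2, -0.2, -0.4]
opening: 0.992
gripper_force: 0.0
```

>>> play_rows(
  commands="-1 0 0 0 -10.7;-1 0 0 0 -10.7;-1 0 0 0 -4.3;-1 0 0 0 0;-1 0 0 0 0",
)

```text
time: 5.1
tool_pos: [0.5419, 0.2588, 0.4043]
tool_rot: [-0.636, 0.771, 0.005, 0.001]
wrist_force: [-0.0, 0.0, 0.1]
opening: 1.001
gripper_force: 0.0
```

```bash
cat >> h.py <<'E'
def tool():
    s=bot.get_state();R=Ro.from_quat(s["tool_rot"]).as_matrix();p=np.array(s["tool_pos"])
    print("t",round(s["time"],2),"tcp",p.round(4),"grasp",(p+.155*R[:,2]).round(4),"z",R[:,2].round(4),"xang",np.degrees(np.arctan2(R[1,0],R[0,0])).round(1),"j",np.degrees(s["joints"]).round(1),"F",np.round(s["wrist_force"],1),"T",np.round(s["torque"],2),"op",round(s["opening"],3))
    return p,R,s
def wrist(name=None):
    p,R,s=tool();im,d=bot.grab_frame("wrist")
    if name: cv2.imwrite(f"pics/{name}.png",im[:,:,::-1])
    return im,d,cloud("wrist",d,(p,s["tool_rot"]))
def to(g):  # world shift of the grasp point in tool axes
    p,R,s=tool();print("shift tool",(R.T@(np.array(g)-(p+.155*R[:,2]))).round(4))
def rep(t,p): print(t,len(p),rect(p),"med",np.round(np.median(p,0),4),"zmax",p[:,2].max().round(4))
E
python3 - <<'E'
from h import *
im,d,P=wrist("w1");ok=d>.05
rep("red",P[ok&red(im)&(P[...,2]>.09)])
q=P[ok];q=q[np.hypot(q[:,0]-.537,q[:,1]-.273)<.06]
rep("plate",q[(q[:,2]>.064)&(q[:,2]<.072)])
m=ok&white(im)&(P[...,2]>.052)&(P[...,2]<.063)&(P[...,1]<.2)
if m.sum()>5: rep("fin",P[m])
to([.537,.273,.095])
E
```

```text
t 5.1 tcp [0.5419 0.2588 0.4043] grasp [0.5413 0.2602 0.2493] z [-0.0039  0.0088 -1.    ] xang -101.0 j [ 19.4  24.7   9.2  74.6   0.6 -59.7] F [-0.   0.   0.1] T [ 0.02 -0.03 -0.  ] op 1.001
red 969 (array([537.5, 273.9]), array([63.7, 12.6]), 78.9) med [0.537  0.268  0.1066] zmax 0.1088
plate 4743 (array([537.8, 275.1]), array([89.3, 87.2]), 3.9) med [0.5346 0.2699 0.0688] zmax 0.0715
fin 487 (array([543.2, 174.9]), array([11.9, 33.6]), -86.7) med [0.5432 0.1747 0.0587] zmax 0.0619
t 5.15 tcp [0.5419 0.2588 0.4044] grasp [0.5413 0.2602 0.2494] z [-0.0037  0.0089 -1.    ] xang -100.9 j [ 19.4  24.7   9.3  74.6   0.6 -59.7] F [ 0.5 -0.   0.6] T [-0.01 -0.01  0.  ] op 1.001
shift tool [-0.0105  0.0059  0.1546]
```

View pics/w1.png

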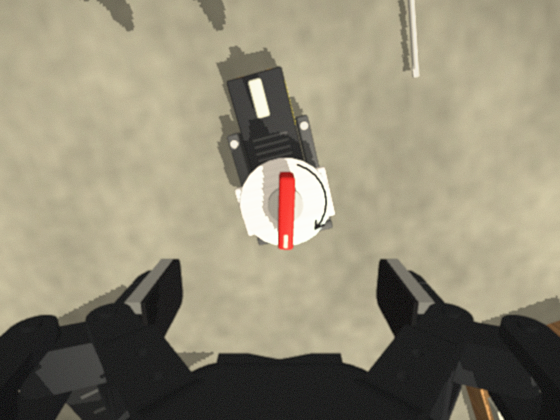

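Wrist view: red bar vertical at (286,210), midway between the fingers and parallel to the pads; the fin is at (260,97). Next I go down and grip.

>>> play_rows(
  commands="-1 -0.0116 0.0056 0 0;-1 0 0 0.05 0;-1 0 0 0.05 0;-1 0 0 0.03 0;-1 0 0 0.0246 0",
  squeeze=40,
)

```text
time: 5.78
tool_pos: [0.5374, 0.2734, 0.2485]
tool_rot: [-0.637, 0.771, 0.005, 0.001]
wrist_force: [0.3, -1.2, -0.3]
opening: 1.0
gripper_force: 0.0
```

>>> play_rows(
  commands="-1 0 0 0 0;1 0 0 0 0;1 0 0 0 0;1 0 0 0 0;1 0 0 0 0",
)

```text
time: 6.4
tool_pos: [0.5379, 0.2729, 0.2509]
tool_rot: [-0.637, 0.771, 0.005, 0.002]
wrist_force: [-4.0, -0.3, 22.3]
opening: 0.158
gripper_force: 41.9
```

```bash
python3 - <<'E'
from h import *
tool()
E
```

```text
t 6.4 tcp [0.5379 0.2729 0.2509] grasp [0.5373 0.2744 0.0959] z [-0.0037  0.0101 -0.9999] xang -100.9 j [ 20.7  29.6  -6.3  54.1   0.6 -58.4] F [-4.  -0.3 22.3] T [ 0.09 -0.31  0.12] op 0.158
```

>>> play_rows(
  commands="1 0 0 -0.001 0;1 0 0 0 5;1 0 0 0 5;1 0 0 0 5;1 0 0 0 0",
)

```text
time: 7.02
tool_pos: [0.5379, 0.2729, 0.2511]
tool_rot: [-0.531, 0.847, 0.005, 0.001]
wrist_force: [-1.8, 2.1, 0.1]
opening: 0.157
gripper_force: 40.3
```

```bash
python3 - <<'E'
from h import *
tool()
E
```

```text
t 7.03 tcp [0.5379 0.2729 0.2511] grasp [0.5372 0.2744 0.0961] z [-0.0041  0.0098 -0.9999] xang -115.8 j [ 20.7  29.6  -6.2  54.1   0.6 -43.4] F [-1.8  2.1  0.1] T [ 0.36  0.14 -0.12] op 0.157
```

>>> play_rows(
  commands="1 0 0 0 10;1 0 0 0 10;1 0 0 0 10;1 0 0 0 10;1 0 0 0 0",
)

```text
time: 7.65
tool_pos: [0.5376, 0.2731, 0.251]
tool_rot: [-0.21, 0.978, 0.005, -0.001]
wrist_force: [-3.3, 4.0, -0.1]
opening: 0.157
gripper_force: 40.1
```

>>> play_rows(
  commands="1 0 0 0 10;1 0 0 0 10;1 0 0 0 10;1 0 0 0 10;1 0 0 0 0",
)

```text
time: 8.28
tool_pos: [0.5376, 0.2733, 0.251]
tool_rot: [0.136, 0.991, 0.005, -0.003]
wrist_force: [-3.0, 5.4, -0.0]
opening: 0.158
gripper_force: 39.9
```

>>> play_rows(
  commands="1 0 0 0 10;1 0 0 0 10;1 0 0 0 10;1 0 0 0 10;1 0 0 0 0",
)

```text
time: 8.9
tool_pos: [0.5378, 0.2735, 0.2511]
tool_rot: [0.467, 0.884, 0.004, -0.005]
wrist_force: [-2.4, 6.1, -0.9]
opening: 0.154
gripper_force: 39.7
```

```bash
python3 - <<'E'
from h import *
tool()
E
```

```text
t 8.9 tcp [0.5378 0.2735 0.2511] grasp [0.5371 0.2753 0.0961] z [-0.0044  0.0115 -0.9999] xang 124.3 j [20.8 29.7 -6.2 54.1  0.7 76.4] F [-2.4  6.1 -0.9] T [ 0.79  0.31 -0.14] op 0.154
```

>>> play_rows(
  commands="-1 0 0 0 0;-1 0 0 0 0;-1 0 0 0 0;-1 0 0 -0.03 0;-1 0 0 -0.05 0",
)

```text
time: 9.52
tool_pos: [0.5377, 0.2714, 0.33]
tool_rot: [0.468, 0.883, 0.001, -0.005]
wrist_force: [0.8, 0.1, 0.6]
opening: 0.996
gripper_force: 0.0
```

>>> play_rows(
  commands="-1 0 0 -0.04 10.3;-1 0 0 0 10.4;-1 0 0 0 10.3;-1 0 0 0 0;-1 0 0 0 0",
)

```text
time: 10.15
tool_pos: [0.5385, 0.2715, 0.371]
tool_rot: [0.687, 0.727, 0.002, -0.004]
wrist_force: [0.0, -0.9, 0.0]
opening: 1.002
gripper_force: 0.0
```

```bash
python3 - <<'E'
from h import *
im,d,P=wrist("w2");ok=d>.05
m=ok&red(im)&(P[...,2]>.09)
if m.sum(): rep("red",P[m])
m=ok&white(im)&(P[...,2]>.052)&(P[...,2]<.063)&(P[...,1]<.21)
if m.sum()>5: rep("fin",P[m])
im,d=bot.grab_frame("side");P=cloud("side",d)
m=white(im)&(P[...,2]>.05)&(np.hypot(P[...,0]-.543,P[...,1]-.174)<.03)
if m.sum()>5: rep("fin side",P[m])
m=red(im)&(P[...,2]>.09)&(np.hypot(P[...,0]-.537,P[...,1]-.274)<.06)
if m.sum()>5: rep("red side",P[m])
to([.5432,.1748,.055])
E
```

```text
t 10.15 tcp [0.5385 0.2715 0.371 ] grasp [0.538  0.2728 0.216 ] z [-0.0035  0.0088 -1.    ] xang 93.3 j [ 20.6  25.5   5.5  70.    0.5 107.3] F [ 0.  -0.9  0. ] T [ 0.02 -0.06 -0.04] op 1.002
red 1517 (array([538.2, 275.3]), array([13.6, 65.1]), -56.5) med [0.5364 0.2793 0.1064] zmax 0.1084
fin 370 (array([543.8, 174.6]), array([10.8, 34.5]), -86.9) med [0.5433 0.1766 0.0585] zmax 0.0606
fin side 25 (array([543. , 172.8]), array([ 9.2, 28. ]), -88.8) med [0.5433 0.1749 0.0585] zmax 0.0613
red side 143 (array([537.1, 269.9]), array([12.5, 67. ]), -55.7) med [0.536  0.2689 0.1008] zmax 0.1079
t 10.25 tcp [0.5385 0.2715 0.371 ] grasp [0.538  0.2729 0.216 ] z [-0.0036  0.0089 -1.    ] xang 93.2 j [ 20.6  25.5   5.5  70.    0.5 107.4] F [ 0.2  0.6 -0.1] T [-0.02 -0.01  0.03] op 0.998
shift tool [-0.0997  0.0002  0.1601]
```

View pics/w2.png

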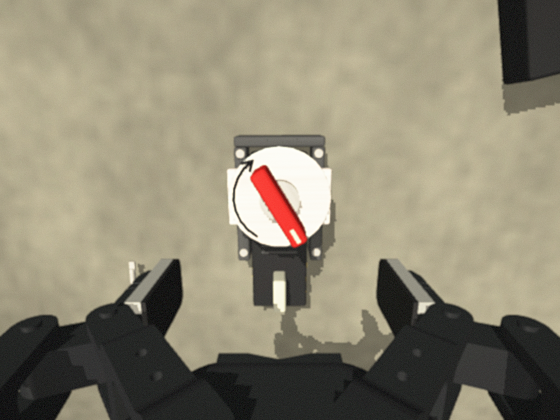

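Wrist view: knob bar now turned 135° (from (262,170) to (297,240)), so about 2.6 rad; the dock is square in the picture and the fin is at (280,290). Next I take the fin.

>>> play_rows(
  commands="-1 -0.05 0 0 0;-1 -0.0497 0.0002 0 0;-1 0 0 0.05 0;-1 0 0 0.05 0;-1 0 0 0.04 0",
  squeeze=40,
)

```text
time: 10.88
tool_pos: [0.5432, 0.1729, 0.2284]
tool_rot: [0.687, 0.726, 0.002, -0.005]
wrist_force: [0.3, -0.0, -0.0]
opening: 1.001
gripper_force: 0.0
```

>>> play_rows(
  commands="-1 0 0 0.019 0;-1 0 0 0 0;1 0 0 0 0;1 0 0 0 0;1 0 0 0 0",
)

```text
time: 11.5
tool_pos: [0.5441, 0.1736, 0.2123]
tool_rot: [0.688, 0.726, 0.003, -0.004]
wrist_force: [0.5, 0.3, 0.3]
opening: 0.379
gripper_force: 0.0
```

>>> play_rows(
  commands="1 0 0 0 0;1 0 0 -0.001 0;1 0 0 0 0;1 0 0 0 0;1 0 0 0 0",
)

```text
time: 12.12
tool_pos: [0.5435, 0.1734, 0.212]
tool_rot: [0.688, 0.726, 0.002, -0.004]
wrist_force: [-0.1, 1.0, -2.4]
opening: 0.124
gripper_force: 39.0
```

```bash
python3 - <<'E'
from h import *
tool()
E
```

```text
t 12.12 tcp [0.5435 0.1734 0.212 ] grasp [0.5429 0.1748 0.0571] z [-0.0038  0.0089 -1.    ] xang 93.1 j [ 11.2  28.5 -14.7  46.9   0.5  98.1] F [-0.1  1.  -2.4] T [-0.03 -0.07 -0.04] op 0.124
```

>>> play_rows(
  commands="1 -0.005 0 0 0;1 -0.005 0 -0.0001 0;1 -0.01 0 -0.0001 0;1 -0.01 0 -0.0001 0;1 0 0 0 0",
)

```text
time: 12.75
tool_pos: [0.5453, 0.1423, 0.2123]
tool_rot: [0.688, 0.725, 0.002, -0.004]
wrist_force: [-0.3, -1.3, -3.2]
opening: 0.13
gripper_force: 39.0
```

```bash
python3 - <<'E'
from h import *
tool()
im,d=bot.grab_frame("side");cv2.imwrite("pics/s3.png",cv2.resize(im[100:240,180:340,::-1],None,fx=4,fy=4))
E
```

```text
t 12.75 tcp [0.5453 0.1423 0.2123] grasp [0.5448 0.1436 0.0573] z [-0.0034  0.0082 -1.    ] xang 93.0 j [  8.1  27.9 -15.8  46.5   0.5  95. ] F [-0.3 -1.3 -3.2] T [-0.17 -0.03 -0.04] op 0.13
```

View pics/s3.png

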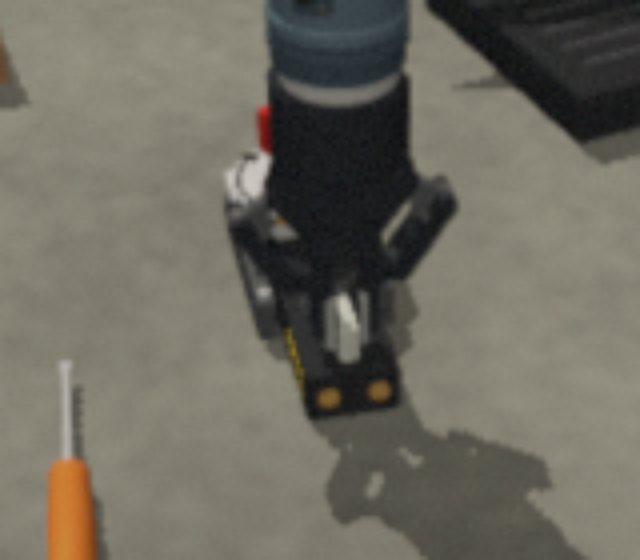

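The amplifier follows: fin held at (345,325), front with its ports at (350,395), forces small. I draw it on by 120 mm.

>>> play_rows(
  commands="1 -0.015 0 -0.0001 0;1 -0.02 0 -0.0001 0;1 -0.02 0 -0.0002 0;1 -0.02 0 -0.0002 0;1 -0.02 0 -0.0001 0",
)

```text
time: 13.42
tool_pos: [0.5505, 0.047, 0.2122]
tool_rot: [0.688, 0.726, 0.002, -0.004]
wrist_force: [0.1, -0.3, -3.8]
opening: 0.127
gripper_force: 39.2
```

>>> play_rows(
  commands="1 -0.015 0 -0.0001 0;1 -0.01 0 0 0;1 0 0 0 0;-1 0 0 0 0;-1 0 0 0 0",
)

```text
time: 14.05
tool_pos: [0.5521, 0.0243, 0.2124]
tool_rot: [0.687, 0.726, 0.003, -0.004]
wrist_force: [-0.5, -0.3, 0.4]
opening: 0.548
gripper_force: 0.0
```

>>> play_rows(
  commands="-1 0 0 0 0;-1 0 0 -0.03 0;-1 0 0 -0.05 0;-1 0 0 -0.05 0;-1 0 0 0 0",
)

```text
time: 14.68
tool_pos: [0.5541, 0.0227, 0.3468]
tool_rot: [0.687, 0.726, 0.005, -0.001]
wrist_force: [0.6, -0.6, 0.5]
opening: 0.997
gripper_force: 0.0
```

```bash
python3 - <<'E'
from h import *
def amp(P,ok,im,t):
    m=ok&white(im)&(P[...,2]>.05)&(P[...,2]<.063)&(np.hypot(P[...,0]-.552,P[...,1]-.024)<.05)
    if m.sum()>5: rep(t+" fin",P[m])
    q=P[ok&(P[...,2]>.029)&(P[...,2]<.045)&(abs(P[...,0]-.55)<.06)&(P[...,1]>-.03)&(P[...,1]<.17)]
    if len(q)>9: rep(t+" amp",q)
im,d,P=wrist("w4");amp(P,d>.05,im,"wrist")
for n in("top","side"):
    im,d=bot.grab_frame(n);amp(cloud(n,d),d>0,im,n)
tool()
E
```

```text
t 14.68 tcp [0.5541 0.0227 0.3468] grasp [0.5551 0.024  0.1919] z [ 0.0063  0.0085 -0.9999] xang 93.1 j [-4.3 20.3 -5.9 63.4  0.5 82.5] F [ 0.6 -0.6  0.5] T [ 0.04 -0.04  0.  ] op 0.997
wrist fin 563 (array([551.7,  24.1]), array([10.8, 33.2]), -87.1) med [0.5517 0.0251 0.0586] zmax 0.0608
wrist amp 12138 (array([549.3,  78.6]), array([ 56.1, 159.8]), -86.8) med [0.548  0.0912 0.0348] zmax 0.0441
side fin 47 (array([551.4,  21.4]), array([10.2, 31.3]), -85.9) med [0.5511 0.0218 0.0584] zmax 0.0609
side amp 1107 (array([548.9,  77.1]), array([ 56. , 162.7]), -86.7) med [0.5461 0.0742 0.0342] zmax 0.0447
t 14.82 tcp [0.5519 0.0227 0.3413] grasp [0.5512 0.0242 0.1863] z [-0.0043  0.0092 -0.9999] xang 93.1 j [-4.3 20.6 -6.4 63.3  0.5 82.5] F [-1.3 -0.2 -0.7] T [-0.02  0.   -0.01] op 0.999
```

View pics/w4.png

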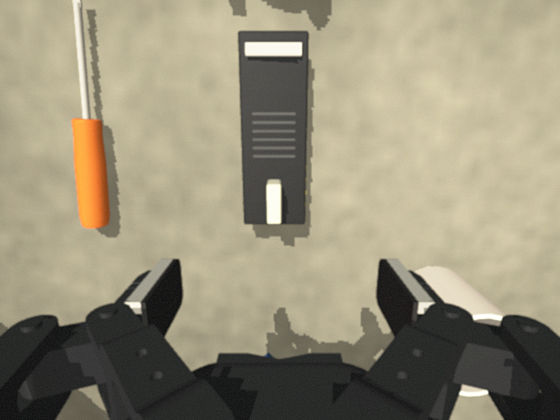

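Wrist view: amplifier free on the bench, body from (240,32) to (306,222), fin at (274,200), ridge at (273,49). The centre is (0.549, 0.0785) at 93.2°, and I take it there.

>>> play_rows(
  commands="-1 0.0527 0.0012 0 0;-1 0 0 0.06 0;-1 0 0 0.05 0;-1 0 0 0.03 0;-1 0 0 0 0",
  squeeze=80,
)

```text
time: 15.45
tool_pos: [0.5471, 0.0765, 0.1984]
tool_rot: [0.688, 0.726, -0.001, -0.008]
wrist_force: [-0.2, -0.7, 1.6]
opening: 1.001
gripper_force: 0.0
```

```bash
python3 - <<'E'
from h import *
to([.549,.0782,.020])
E
```

```text
t 15.45 tcp [0.5471 0.0765 0.1984] grasp [0.5451 0.0779 0.0434] z [-0.0129  0.0089 -0.9999] xang 93.1 j [  1.3  28.  -18.1  44.7   0.5  88.1] F [-0.2 -0.7  1.6] T [-0.03 -0.03 -0.03] op 1.001
shift tool [-0.0002  0.0042  0.0233]
```

>>> play_rows(
  commands="-1 0 0 0.012 0;-1 0 0 0.008 0;-1 0 0 0 0;-1 0 0 0 0;-1 0 0 0 0",
)

```text
time: 16.08
tool_pos: [0.5503, 0.0767, 0.183]
tool_rot: [0.688, 0.726, 0.003, -0.004]
wrist_force: [0.4, -0.6, 0.7]
opening: 1.002
gripper_force: 0.0
```

```bash
python3 - <<'E'
from h import *
to([.549,.0782,.020])
E
```

```text
t 16.07 tcp [0.5503 0.0767 0.183 ] grasp [0.55   0.0781 0.0281] z [-0.0022  0.0091 -1.    ] xang 93.1 j [  1.3  29.  -19.   42.1   0.5  88.1] F [ 0.4 -0.6  0.7] T [-0.01  0.02 -0.02] op 1.002
shift tool [ 0.0001 -0.001   0.0081]
```

Down 7 mm more, close, then lift 3 cm and check the hold.

>>> play_rows(
  commands="-1 0 -0.001 0.007 0;-1 0 0 0 0;1 0 0 0 0;1 0 0 0 0;1 0 0 0 0",
)

```text
time: 16.7
tool_pos: [0.5492, 0.0767, 0.1759]
tool_rot: [0.688, 0.726, 0.002, -0.004]
wrist_force: [-0.2, 0.0, 3.2]
opening: 0.637
gripper_force: 86.7
```

>>> play_rows(
  commands="1 0 0 0 0;1 0 0 -0.01 0;1 0 0 -0.02 0;1 0 0 0 0;1 0 0 0 0",
)

```text
time: 17.32
tool_pos: [0.5487, 0.0764, 0.2048]
tool_rot: [0.688, 0.726, 0.002, -0.005]
wrist_force: [0.2, 0.1, -4.1]
opening: 0.647
gripper_force: 86.0
```

```bash
python3 - <<'E'
from h import *
tool()
E
```

```text
t 17.32 tcp [0.5487 0.0764 0.2048] grasp [0.548  0.0778 0.0498] z [-0.0044  0.009  -0.9999] xang 93.1 j [  1.2  27.5 -17.8  45.    0.5  88.1] F [ 0.2  0.1 -4.1] T [-0.   -0.01 -0.03] op 0.647
```

>>> play_rows(
  commands="1 0 0 -0.03 0;1 0 0 -0.03 0;1 -0.02 -0.004 0 0;1 -0.04 -0.008 0 0;1 -0.045 -0.008 0 0",
)

```text
time: 17.95
tool_pos: [0.5336, -0.0314, 0.2625]
tool_rot: [0.687, 0.726, 0.001, -0.005]
wrist_force: [0.2, -0.3, -4.2]
opening: 0.636
gripper_force: 86.7
```

>>> play_rows(
  commands="1 -0.045 -0.008 0 0;1 -0.045 -0.008 0 0;1 -0.045 -0.008 0 0;1 -0.045 -0.008 0 0;1 -0.03 -0.006 0 0",
)

```text
time: 18.58
tool_pos: [0.5066, -0.2443, 0.2605]
tool_rot: [0.689, 0.725, 0.001, -0.006]
wrist_force: [0.9, -0.4, -4.9]
opening: 0.64
gripper_force: 86.6
```

>>> play_rows(
  commands="1 -0.0135 -0.0033 0 5;1 0 0 0 10;1 0 0 0 10;1 0 0 0 10;1 0 0 0 10",
)

```text
time: 19.2
tool_pos: [0.5043, -0.2558, 0.2602]
tool_rot: [0.915, 0.405, -0.001, -0.006]
wrist_force: [0.7, 0.0, -4.8]
opening: 0.642
gripper_force: 86.5
```

>>> play_rows(
  commands="1 0 0 0 5.8;1 0 0 0 0;1 0 0 0 0;1 0 0 0 0;1 0 0 0 0",
)

```text
time: 19.82
tool_pos: [0.5058, -0.2555, 0.2625]
tool_rot: [0.933, 0.361, 0.0, -0.005]
wrist_force: [0.8, 0.5, -4.1]
opening: 0.645
gripper_force: 86.5
```

```bash
python3 - <<'E'
from h import *
im,d,P=wrist("w5")
def st(P,m,t):
    q=P[m&(P[...,2]>.012)&(P[...,2]<.026)]
    for nm,c in(("A",(.572,-.192)),("B",(.4366,-.315))):
        k=q[np.hypot(q[:,0]-c[0],q[:,1]-c[1])<.05]
        if len(k)>15: rep(t+nm,k)
def top(P,ok,t):
    c=np.array([.5045,-.2535]);q=P[ok&(np.hypot(P[...,0]-c[0],P[...,1]-c[1])<.1)&(P[...,2]>.1)&(P[...,2]<.14)]
    if len(q)>50: rep(t+" high",q)
st(P,(d>.05)&blue(im),"wrist");top(P,d>.05,"wrist")
for n in("top","side"):
    im,d=bot.grab_frame(n);P=cloud(n,d);st(P,(d>0)&blue(im),n)
    cv2.imwrite(f"pics/{n}5.png",im[:,:,::-1])
to([.5045,-.2535,.029])
E
```

```text
t 19.82 tcp [ 0.5058 -0.2555  0.2625] grasp [ 0.5053 -0.2541  0.1075] z [-0.0033  0.0091 -1.    ] xang 42.3 j [-33.3  25.5 -11.3  53.7   0.3 104.4] F [ 0.8  0.5 -4.1] T [-0.01 -0.04  0.01] op 0.645
wristA 734 (array([ 574.8, -188.7]), array([ 3.9, 64. ]), -48.0) med [ 0.575  -0.1889  0.0206] zmax 0.0226
wrist high 46844 (array([ 525.4, -236.8]), array([109.5, 114.5]), -47.6) med [ 0.5319 -0.2307  0.1213] zmax 0.14
topA 81 (array([ 571.6, -191.2]), array([ 9.1, 65.8]), -47.3) med [ 0.5706 -0.1895  0.0185] zmax 0.0236
topB 16 (array([ 423.2, -297.6]), array([ 4.9, 25. ]), -41.0) med [ 0.4195 -0.294   0.0178] zmax 0.0215
sideA 59 (array([ 587.3, -210. ]), array([ 8.7, 20.2]), -51.8) med [ 0.587  -0.2114  0.0191] zmax 0.0223
sideB 293 (array([ 437.6, -316.4]), array([ 9.9, 63.4]), -48.4) med [ 0.4383 -0.3183  0.0198] zmax 0.0232
t 19.98 tcp [ 0.5059 -0.2555  0.2627] grasp [ 0.5055 -0.2541  0.1077] z [-0.0031  0.009  -1.    ] xang 42.3 j [-33.3  25.5 -11.2  53.7   0.3 104.4] F [-0.5 -0.3 -3.3] T [ 0.   -0.01  0.06] op 0.644
shift tool [-0.0006 -0.0004  0.0787]
```

View pics/w5.png

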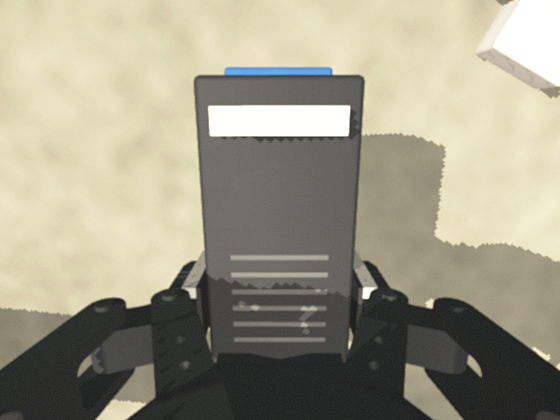

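Wrist view: amplifier held, edges at columns 195 and 363, centred over the blue stop (columns 225–332, row 72) and parallel to it. Lowering.

>>> play_rows(
  commands="1 -0.0006 -0.0004 0.02 0;1 0 0 0.025 0;1 0 0 0.015 0;1 0 0 0.008 0;1 0 0 0 0",
)

```text
time: 20.6
tool_pos: [0.5049, -0.2549, 0.1943]
tool_rot: [0.933, 0.361, -0.0, -0.005]
wrist_force: [0.1, -0.0, -5.1]
opening: 0.643
gripper_force: 86.5
```

>>> play_rows(
  commands="1 0 0 0.003 0;1 0 0 0.002 0;1 0 0 0.002 0;1 0 0 0 0;1 0 0 0 0",
)

```text
time: 21.22
tool_pos: [0.5049, -0.2549, 0.1877]
tool_rot: [0.933, 0.361, 0.0, -0.005]
wrist_force: [-0.8, 0.4, -4.5]
opening: 0.642
gripper_force: 86.5
```

```bash
python3 - <<'E'
from h import *
to([.5045,-.2535,.029])
im,d=bot.grab_frame("side");cv2.imwrite("pics/s6.png",cv2.resize(im[260:420,200:360,::-1],None,fx=3.5,fy=3.5))
E
```

```text
t 21.23 tcp [ 0.5049 -0.2549  0.1877] grasp [ 0.5044 -0.2535  0.0327] z [-0.0032  0.009  -1.    ] xang 42.3 j [-33.3  29.8 -16.8  43.9   0.3 104.4] F [-0.8  0.4 -4.5] T [-0.03 -0.04  0.  ] op 0.642
shift tool [0.     0.0001 0.0037]
```

View pics/s6.png

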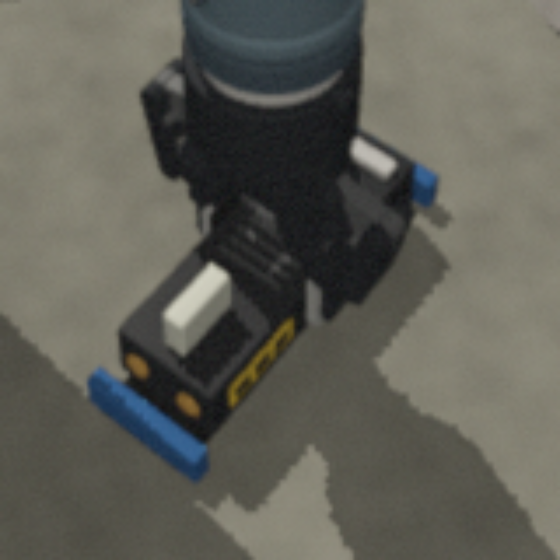

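The amplifier sits between the blue stops ((150,425) near, (425,185) far), just above the plate. I lower it the last millimetres slowly, then read the force.

>>> play_rows(
  commands="1 0 0 0.001 0;1 0 0 0.001 0;1 0 0 0.001 0;1 0 0 0.0005 0;1 0 0 0 0",
)

```text
time: 21.9
tool_pos: [0.5049, -0.2549, 0.1843]
tool_rot: [0.933, 0.361, 0.0, -0.005]
wrist_force: [-0.7, -0.6, -2.1]
opening: 0.643
gripper_force: 86.8
```

>>> play_rows(
  commands="1 0 0 0.0005 0;1 0 0 0.0004 0;1 0 0 0 0;1 0 0 0 0;1 0 0 0 0",
)

```text
time: 22.52
tool_pos: [0.5049, -0.2549, 0.184]
tool_rot: [0.933, 0.361, 0.0, -0.005]
wrist_force: [-5.0, 1.2, 5.5]
opening: 0.64
gripper_force: 87.9
```

>>> play_rows(
  commands="0 0 0 0 0;-1 0 0 0 0;-1 0 0 0 0;-1 0 0 0 0;-1 0 0 0 0",
  squeeze=20,
)

```text
time: 23.15
tool_pos: [0.505, -0.2549, 0.1831]
tool_rot: [0.933, 0.361, 0.0, -0.005]
wrist_force: [-0.5, -0.1, -0.2]
opening: 0.999
gripper_force: 0.0
```

>>> play_rows(
  commands="-1 0 0 -0.01 0;-1 0 0 -0.03 0;-1 0 0 -0.05 0;-1 0 0 -0.05 0;-1 0 0 -0.04 0",
)

```text
time: 23.78
tool_pos: [0.5056, -0.2565, 0.3663]
tool_rot: [0.933, 0.361, 0.001, -0.004]
wrist_force: [1.1, 0.4, 0.5]
opening: 0.998
gripper_force: 0.0
```

>>> play_rows(
  commands="-1 -0.04 0 0 0;-1 -0.04 0 0 0;-1 0 0 0 0;-1 0 0 0 0;-1 0 0 0 0",
)

```text
time: 24.4
tool_pos: [0.4469, -0.3098, 0.363]
tool_rot: [0.932, 0.361, 0.0, -0.005]
wrist_force: [-0.2, -0.3, -0.4]
opening: 1.001
gripper_force: 0.0
```

```bash
python3 - <<'E'
from h import *
im,d,P=wrist("w7");ok=d>.05
c=np.array([.5045,-.2535]);near=np.hypot(P[...,0]-c[0],P[...,1]-c[1])<.1
q=P[ok&near&(P[...,2]>.036)&(P[...,2]<.052)];rep("amp",q)
q=P[ok&near&(P[...,2]>.037)&(P[...,2]<.046)];A=np.c_[q[:,:2]-c,np.ones(len(q))];print("plane",np.linalg.lstsq(A,q[:,2],rcond=None)[0].round(4))
im,d=bot.grab_frame("side");P=cloud("side",d)
m=red(im)&(P[...,2]>.09)&(np.hypot(P[...,0]-.537,P[...,1]-.274)<.06);rep("red side",P[m])
E
```

```text
t 24.4 tcp [ 0.4469 -0.3098  0.363 ] grasp [ 0.4464 -0.3084  0.208 ] z [-0.003   0.0092 -1.    ] xang 42.4 j [-41.5  19.1  -5.2  66.1   0.3  96.1] F [-0.2 -0.3 -0.4] T [-0.01 -0.07  0.02] op 1.001
amp 12213 (array([ 504.9, -254.2]), array([157.4,  56.1]), 42.4) med [ 0.5136 -0.2464  0.0429] zmax 0.0514
plane [0.0009 0.0007 0.0428]
  return _methods._mean(a, axis=axis, dtype=dtype,
  ret = um.true_divide(
Traceback (most recent call last):
  File "h.py", line 31, in rep
    def rep(t,p): print(t,len(p),rect(p),"med",np.round(np.median(p,0),4),"zmax",p[:,2].max().round(4))
                                                                                 ~~~~~~~~~~^^
ValueError: zero-size array to reduction operation maximum which has no identity
```

View pics/w7.png

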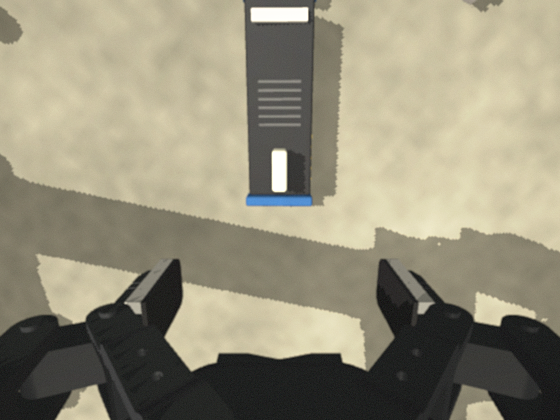

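The amplifier lies flat at 42 mm (slope 0.001), centred between the stops, with the blue stop at (279,200) and the fin at (279,170). The gripper is clear. The knob was out of view in the last frame, but it measured about 2.6 rad undone and has not been touched since. Handing in.

```bash
python3 -c "
from workcell import bot
print(bot.job_done())"
```

```text
the job is handed in; nothing more can be done
None
```

I turned the knob about 2.6 rad clockwise to undo it, drew the amplifier out of the dock, set it flat and centred between the cradle's blue stops with the gripper clear, and handed the job in at about 24 s of the 72 s; no verdict came back.

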